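# Clear the drive box and hold its access panel home

## Task

Lift the copper pot by its handle off the access panel of the drive box and set it down gently, upright, in the middle of the cork mat, and let go of it. Then turn the wing of the quarter-turn fastener clockwise until it is in line with the two index marks on the panel, and press the panel down until it is flush in its frame. Finish while still holding the panel pressed fully home with the gripper; leave the iron bowl, the hammer and the jar where they are.

Things in the scene. Friction and masses are not known exactly. Their poses are not given: they have to be found in the camera images.
- pot_handle (a point): Copper pot, open round body 98 mm wide and 70 mm high (foot 72 mm wide), with a rigid arched handle over its mouth; mass 0.25 to 0.45 kg. This point is the middle of the handle's level top bar, 125 mm above the underside of the pot; z is up, the bar is round, 10 mm thick, 64 mm long, and runs along this point's y axis, 50 mm clear above the pot's rim. The pot starts on the rubber pad of the panel.
- mat: Cork mat, 130 x 130 x 5 mm, fixed on the bench to the left or to the right of the drive box. Origin: centre of its underside, on the bench.
- drive: Drive box of a bench turning machine, grey painted frame 200 (x) x 260 (y) x 70 mm (z), fixed to the bench. Origin: centre of its underside. The access panel fills the opening in its top.
- pad (a point): Centre of the top face of the round black rubber pad (90 mm wide, 3 mm thick) on the access panel: the stand of the pot and the place to press. The panel is an aluminium plate 152 (x) x 220 (y) x 4 mm that moves straight down without tilting; axes as those of the drive box. This point lies 50 mm to -y of the panel's centre, 3 mm above the panel's face: at the start 81 mm above the bench, with the panel flush 73 mm.
- panel (a joint): Downward travel of the access panel in m: 0 = sprung up, face 8 mm above the frame's top; 0.008 = fully home, face flush with the frame, at a hard stop. Springs push it up, with 6 N at the top and 10 N when home. Until the fastener is in line with the marks (within about 0.2 rad) a pin under the panel stops it after about 1.5 mm.
- wing (a point): Quarter-turn fastener: steel wing 44 mm long, 10 mm thick, standing 28 mm above the panel's face, with a slot line along its top, on a low collar. This point is on its turning axis, 22 mm above the panel's face; its x axis runs along the wing. The axis is upright, 55 mm to +y of the panel's centre. The two dark index marks (5 x 13 mm) lie on the panel to either side of it along the panel's y axis, their centres 32 mm from the axis.
- fastener (a joint): Angle of the wing in rad, growing clockwise seen from above: 0 = wing across the panel (along the drive box's x), 1.571 = wing along the drive box's y, in line with the index marks. It stays where it is left (friction about 0.06 N m) and can be turned too far (stop at 2.3).
- bowl: Bystander: heavy dark iron pitch bowl, 120 mm wide, 52 mm high, on the side of the drive box away from the mat. Origin: centre of its underside.
- hammer: Bystander: hammer, 220 mm long, lying on the bench near the robot.
- jar: Bystander: amber glass jar with steel cap, 56 mm wide, 75 mm high, standing on the far side of the bench. Origin: centre of its underside.
Things that resemble listed ones, but are neither listed nor needed, are in the scene too. What is meant by the mat is not blue or turquoise, and is the larger of those in its own colour.

How it is judged:
On the way, in this order (a step that is already met when the one before it is completed fails the run):
1. the pot stands upright on the cork mat, let go (horizontal distance between pot_handle and mat below 0.035 m and height (world z) of pot_handle between 0.125 and 0.135 m and angle between pot_handle's own z axis and vertical below 0.1 rad and contact force between each of the arm, the fingers and pot below 0.1 N), for 0.2 s.
2. the wing of the fastener is in line with the index marks (value of joint fastener between 1.351 and 1.791 rad), for 0.2 s.
At the end, for the whole second after the job is handed in: The pot stands upright (within 0.1 rad) on the cork mat, its axis within 35 mm of the mat's centre, not touched by the robot; the wing is within 0.22 rad of the index marks; the panel is within 1.5 mm of flush and the robot is pressing on it with more than 4 N, through the last second (all of step 1 and all of step 2 and value of joint panel above 0.0065 m and contact force between any of the fingers, the arm and panel above 4 N); the arm keeps its last pose, push and grip.
It fails at once if the pot is dropped or knocked (moving faster than 0.4 m/s while not held) (linear speed of pot above 0.4 m/s and contact force between the fingers and pot below 0.1 N).
It fails at once if the pot is tipped (angle between pot_handle's own z axis and vertical above 0.7 rad).
It fails at once if the bowl, the hammer or the jar is moved more than 30 mm (distance of any of bowl, hammer, jar from where it was at the start of the episode above 0.03 m).
It also fails if it takes over 64 s, if anything falls off the work surface, if the arm or the gripper's body presses on something with over 40 N, if the wrist force passes 120 N, or if a joint passes its speed limit or range.

## Robot

A 7-joint arm with a two-finger parallel gripper is mounted at the origin on the work surface. World frame = base frame: x ahead of the robot, y to its left, z up, the work surface at z = 0. Lengths are in m, angles in rad, forces in N, time in s.
With the tool pointing down it reaches from about 0.4 to 0.85 m from the base axis. Payload 6.9 kg.
Tool frame: the origin (TCP) lies at the very end of the fingers, on their centre line; the grasp point (between the pads) lies 19 mm behind it; z points along the fingers, y is the line along which they close (so a half turn about z gives the same grasp; the last joint's range is limited). The gripper opens to 85 mm and grips with 20 to 120 N. Pads are 22 mm wide; open, the fingers measure 114 mm over their backs; the gripper's body (76 mm by 85 mm) begins 54 mm behind the grasp point. The pads swing forward as they close: fully open they stand 13 mm farther back than shut.
Start: joints at [1.419, 0.507, -0.238, 1.5, 0.126, 1.149, -0.155], TCP at [0.159, -0.605, 0.231] pointing down, gripper open.
Joint ranges: [-3.08, 3.08], [-0.24, 2.05], [-1.43, 1.35], [0, 2.5], [-1.52, 4.66], [0.17, 1.96], [-2.89, 2.89]. Speed limits (rad/s): [2.39, 2.39, 3.14, 3.14, 3.14, 3.14, 3.14].

## Interface

Orientations are given as a rotation vector (axis times angle).
In Python, from bench import readout, imaging, order, spot_in, silhouettes gives the robot as it stands. The module is installed in compiled form; this text tells all that it offers.
- The arm moves only by the tool move_arm, never from a script. Its argument "rows" is a list of rows, each a list of 3 entries, a list of its own where there are three numbers: the shift along the world's x, y, z in mm, then the turn about the world's z in degrees, then the finger opening in mm, from 0 to 85.4. In form: [[[dx, dy, dz], turn, gripper], ...]. A call has 1 to 20 rows; each row shifts and turns the commanded pose from where the row before left it; what a row does not reach is not made up. A row lasts 1/10 s, in which the tool goes at most 50 mm and 8.59 degrees, less where a joint would pass 70% of its speed; a pose out of reach is approached as far as the arm can. A call is refused whole if a number of a shift passes 50 or a number of a turn 8.59, either way. A call with a gripper value outside its range is refused whole. The fingers move at their own pace and stop on an object; "squeeze" is the grip in N (left out, the last holds). Time passes only in rows, so rows that do not move let the fingers close. It gives the time, the measured TCP pose, the force, the opening and the grip force at its end, in the units of the state.
- readout.get_state(): the state, without advancing time (a new reading comes with each control period).
- imaging.camera(name): name is "side" or "top"; returns a dict with "frame" (420x560x3 uint8, red, green, blue), "depth" (420x560 float32, m along the optical axis (not along the pixel's ray), 0 where there is no reading), "fx", "fy", "cx", "cy" (pixels), "dist_coeffs" ([k1, k2, p1, p2, k3] as OpenCV has them; the pictures are not rectified), "rvec" (rotation vector, rad) and "tvec" (3), from world to camera coordinates, as OpenCV has them. Camera axes: x right, y down, z forward; pixel columns grow to the right and rows downward; lengths in m; the calibration is good to about 2 mm. A picture is of the moment at which its call begins.
- order.job_done(): hands the job in; it is judged then, once.
Trained networks look in the newest picture that a camera, given by its name, has taken for a name from the list of things; names that differ only in an ending like _2 or _b are one class to them, and where a whole thing is asked for, a point or a joint stands for the part that bears it (a point fixed in the world has none). Each returns a list of dicts, best first, with "score" (0 to 1); they miss things now and then, are a little off and sometimes report something else, mostly with a low value. They report only what shows in the picture. A call takes as long as a camera call. They do not tell look-alikes from the thing itself.
- spot_in(camera, label): "point" ([x, y, z] in m, in world coordinates, good to about 4 mm: the middle of the surface that is visible of it).
- silhouettes(camera, label): "mask" (420x560 bool, what is visible of it).
The state is a dict: "time": time; "qpos": joint angles; "joint_velocities": joint speeds; "joint_efforts": joint torques, N m; "eef_pos": TCP position; "tool_rot": TCP orientation; "wrist_force": force on the tool from outside, world axes, zero at the start; "torque": the same for the moment, N m; "grip_width": finger opening in m; "finger_force": force on a finger pad.
Only numpy, scipy, OpenCV 4.12 (cv2) and the standard library are available. Lean on these libraries where they do the work, as an engineer would, in place of code of your own. Each camera call takes 0.05 s, during which the arm holds its last target. There are 200 camera calls.

## Working session

There is one attempt and no reset: what is moved stays moved. The work goes in short steps, Python scripts to look and compute and a tool call to move; the robot and the scene stay as the last step left them, time stands still between calls to the robot, and variables do not carry over. Pictures are saved under pics/ and viewed, at most 10 in all, crops included, and the job is handed in when it is done.

Besides the shell and the picture viewer there is one more tool, called in YAML: its name, and indented under it one key for each argument. move_arm: Moves the arm, as the interface text tells. Its arguments: {"type":"object","properties":{"rows":{"type":"array","items":{"type":"array"}},"squeeze":{"type":"number"}},"required":["rows"]}

```bash
mkdir -p pics
cat > h.py <<'E'
import numpy as np, cv2
from bench import readout, imaging, order, spot_in, silhouettes
def cloud(c):
    h,w=c["depth"].shape
    K=np.array([[c["fx"],0,c["cx"]],[0,c["fy"],c["cy"]],[0,0,1.]])
    u,v=np.meshgrid(np.arange(w),np.arange(h))
    p=cv2.undistortPoints(np.stack([u,v],-1).reshape(-1,1,2).astype(float),K,np.array(c["dist_coeffs"],float)).reshape(h,w,2)
    d=c["depth"].astype(float)
    P=np.dstack([p*d[...,None],d])
    R=cv2.Rodrigues(np.array(c["rvec"],float))[0]
    W=(P-np.array(c["tvec"]).reshape(3))@R
    W[d==0]=np.nan
    return W
def save(c,name): cv2.imwrite("pics/"+name,c["frame"][...,::-1])
E
python3 - <<'E'
from h import *
for n in ("top","side"):
    c=imaging.camera(n); save(c,n+"0.png"); np.savez(n+"0.npz",W=cloud(c),f=c["frame"])
    for l in ("pot_handle","mat","drive","pad","wing","bowl","hammer","jar"):
        print(n,l,[(np.round(s["point"],3).tolist(),round(s["score"],2)) for s in spot_in(n,l)[:4]])
s=readout.get_state(); print(s["eef_pos"],s["tool_rot"],s["time"],s["wrist_force"])
E
```

```text
top pot_handle [([0.583, -0.078, 0.11], 0.96)]
top mat [([0.747, -0.326, 0.007], 0.9), ([0.356, -0.315, 0.007], 0.83), ([0.575, -0.3, 0.004], 0.74), ([0.544, -0.513, 0.005], 0.69)]
top drive [([0.578, -0.018, 0.079], 0.57)]
top pad [([0.583, -0.01, 0.08], 0.72)]
top wing []
top bowl [([0.516, 0.322, 0.049], 0.72)]
top hammer [([0.321, 0.279, 0.023], 0.82)]
top jar [([0.706, 0.222, 0.081], 0.89)]
side pot_handle [([0.581, -0.062, 0.13], 0.93)]
side mat [([0.551, -0.304, 0.003], 0.92), ([0.35, -0.306, 0.001], 0.92), ([0.744, -0.32, 0.003], 0.9), ([0.54, -0.509, 0.005], 0.83)]
side drive [([0.568, 0.029, 0.072], 0.64)]
side pad [([0.581, 0.003, 0.074], 0.67)]
side wing [([0.592, 0.023, 0.098], 0.57), ([0.511, 0.324, 0.052], 0.26)]
side bowl [([0.514, 0.322, 0.05], 0.61)]
side hammer [([0.318, 0.292, 0.022], 0.78)]
side jar [([0.699, 0.237, 0.056], 0.63)]
[ 0.15873819 -0.60452325  0.23128691] [3.11569569e+00 4.02236467e-01 6.55193181e-05] 0.9 [0.42863428 0.07985564 0.12740206]
```

View pics/top0.png

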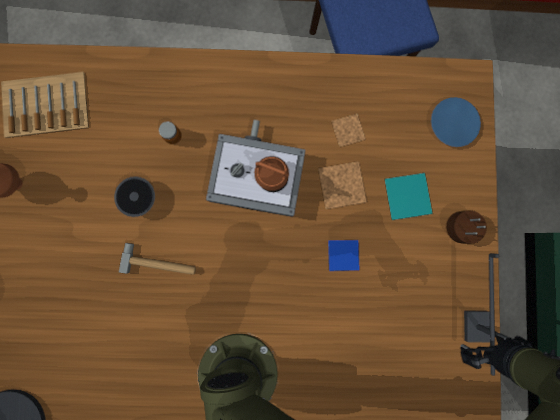

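View pics/side0.png

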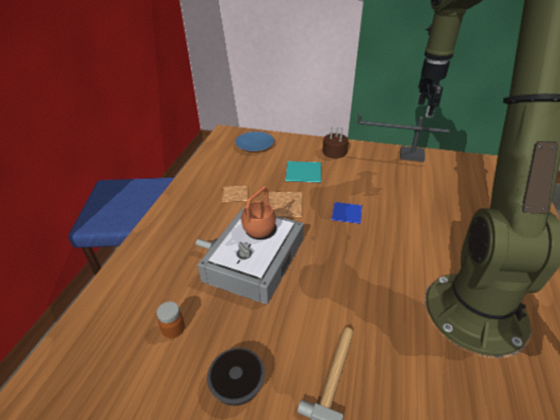

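The top picture has four mat candidates: the larger cork mat (343,186), a small cork mat (348,130), a turquoise one (408,196) and a blue one (344,255). The larger cork mat fits, being neither blue nor turquoise and the larger of its colour. The pot is at (271,173), the wing at (237,170).

Run:
```python
from h import *
D={n:np.load(n+"0.npz") for n in("top","side")}
def rect(P,l):
    (c,s,a)=cv2.minAreaRect(P[:,:2].astype(np.float32)); print(l,len(P),"c",np.round(c,4),"s",np.round(s,3),"ang",round(a,1),"z",np.round(np.median(P[:,2]),4))
for n in D:
    W=D[n]["W"]; f=D[n]["f"].astype(int)
    def sel(x0,x1,y0,y1,z0,z1): 
        with np.errstate(all='ignore'): return (W[...,0]>x0)&(W[...,0]<x1)&(W[...,1]>y0)&(W[...,1]<y1)&(W[...,2]>z0)&(W[...,2]<z1)
    h=W[sel(.48,.7,-.2,.1,.198,.225)]; rect(h,n+" bar")
    fr=W[sel(.42,.72,-.2,.2,.06,.074)]; rect(fr,n+" frame")
    tp=W[sel(.42,.72,-.2,.2,.06,.084)]; rect(tp,n+" frametop+panel")
    wg=W[sel(.5,.68,0.0,.12,.098,.112)]; rect(wg,n+" wing top") if len(wg)>3 else print(len(wg))
    # mat by height & colour
    m=sel(.46,.66,-.42,-.18,-.005,.013)
    g=D[n]["f"]
    hsv=cv2.cvtColor(g,cv2.COLOR_RGB2HSV)
    mm=m&(hsv[...,2]>125)&(W[...,2]>-.01)
    mm=cv2.morphologyEx(mm.astype(np.uint8),cv2.MORPH_OPEN,np.ones((3,3)))>0
    print(np.median(W[m][:,2])); rect(W[mm],n+" mat")
# crops
f=D["top"]["f"][110:225,190:380]; a=cv2.resize(f,None,fx=4,fy=4,interpolation=cv2.INTER_CUBIC)
cv2.imwrite("pics/crop1.png",a[...,::-1])
```

```text
top bar 121 c [ 0.5846 -0.0838] s [0.084 0.01 ] ang 68.7 z 0.21
top frame 1990 c [0.6036 0.0228] s [0.384 0.211] ang 81.2 z 0.0699
top frametop+panel 4953 c [0.6036 0.0228] s [0.384 0.211] ang 81.2 z 0.0762
top wing top 59 c [0.5969 0.0166] s [0.01  0.042] ang 47.9 z 0.1064
0.0020198901748264882
top mat 1725 c [ 0.5643 -0.3273] s [0.187 0.169] ang 88.7 z 0.0046
side bar 100 c [ 0.5845 -0.0786] s [0.079 0.01 ] ang 69.1 z 0.2087
side frame 1596 c [ 0.5931 -0.0375] s [0.263 0.212] ang 81.1 z 0.07
side frametop+panel 3965 c [ 0.5931 -0.0375] s [0.263 0.212] ang 81.1 z 0.0771
side wing top 65 c [0.5968 0.0166] s [0.01  0.046] ang 49.2 z 0.1054
0.0027155538253087006
side mat 1522 c [ 0.5599 -0.3222] s [0.195 0.199] ang 89.9 z 0.0028
```

View pics/crop1.png

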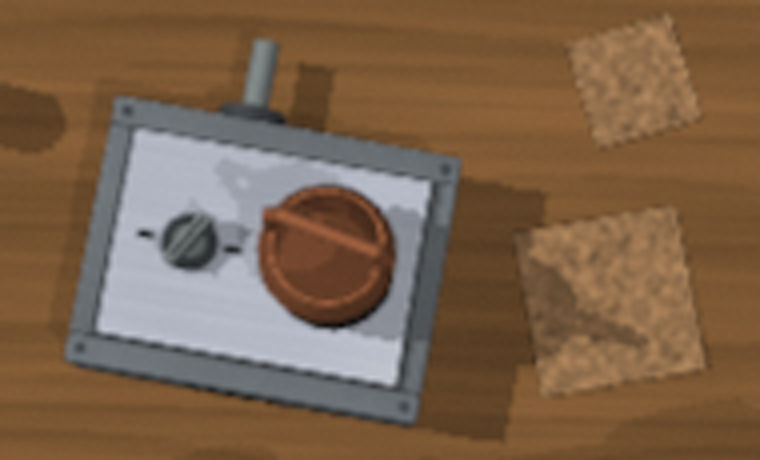

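The crop confirms the larger cork mat at crop (612,300). The bar runs from (265,212) to (380,250), and the wing slants up-right at (190,238), about 33° clockwise of the box's x axis. I still need the mat's centre and the obstacle heights near the start.

Run:
```python
from h import *
c=imaging.camera("top"); W=cloud(c)
best=None
for s in silhouettes("top","mat"):
    P=W[s["mask"]]; P=P[~np.isnan(P[:,0])]
    r=cv2.minAreaRect(P[:,:2].astype(np.float32)); print("mat",round(s["score"],2),np.round(r[0],4),np.round(r[1],3),r[2],np.median(P,0).round(4),"bbox",((P[:,:2].max(0)+P[:,:2].min(0))/2).round(4))
pts=np.array([(523,232),(677,208),(705,368),(545,395)])/4+[190,110]
Q=np.array([W[int(round(v)),int(round(u))] for u,v in pts]); print(Q.round(3),Q.mean(0).round(4))
m=(W[...,2]>.03)&(W[...,1]<-.4)&(W[...,0]>-.2)&(W[...,0]<.9)
n,l,st,ce=cv2.connectedComponentsWithStats(m.astype(np.uint8))
for i in range(1,n):
    if st[i,4]>15: P=W[l==i]; print(st[i],P.min(0).round(3),P.max(0).round(3))
```

```text
mat 0.86 [ 0.7468 -0.3217] [0.086 0.089] 15.855218887329102 [ 0.7467 -0.3224  0.0037] bbox [ 0.7451 -0.3199]
mat 0.79 [ 0.5429 -0.5133] [0.133 0.136] 10.051448822021484 [ 0.5421 -0.5113  0.0056] bbox [ 0.542  -0.5116]
mat 0.74 [ 0.3554 -0.3106] [0.092 0.094] 1.1236708164215088 [ 0.3556 -0.3098  0.0039] bbox [ 0.3556 -0.3102]
mat 0.62 [ 0.573  -0.3037] [0.131 0.13 ] 11.451845169067383 [ 0.572  -0.3023  0.0053] bbox [ 0.5711 -0.3033]
[[ 0.622 -0.239  0.004]
 [ 0.645 -0.359  0.001]
 [ 0.52  -0.381  0.003]
 [ 0.495 -0.257  0.001]] [ 0.5703 -0.3087  0.0023]
[ 449  210   38   34 1005] [ 0.4  -0.73  0.03] [ 0.499 -0.628  0.124]
[ 460  253  100  167 4643] [ 0.044 -0.725  0.03 ] [ 0.375 -0.47   0.658]
```

move_arm:
  rows:
    - [[0, 0, 30], 0, 85]
    - [[0, 0, 40], 0, 85]
    - [[0, 0, 40], 0, 85]

```text
time: 1.3
eef_pos: [0.1586, -0.6042, 0.3423]
tool_rot: [-3.115, -0.402, 0.0]
wrist_force: [-0.2, -1.0, 0.4]
grip_width: 0.0851
finger_force: 0.0
```

move_arm:
  rows:
    - [[10, 13, 0], 1, 85]
    - [[20, 25, 0], 3, 85]
    - [[25, 30, 0], 3, 85]
    - [[25, 30, 0], 3, 85]
    - [[25, 30, 0], 3, 85]
    - [[25, 30, 0], 3, 85]
    - [[25, 30, 0], 3, 85]
    - [[25, 30, 0], 3, 85]
    - [[25, 30, 0], 3, 85]
    - [[25, 30, 0], 3, 85]
    - [[25, 30, 0], 3, 85]
    - [[25, 30, 0], 3, 85]
    - [[25, 30, 0], 3, 85]
    - [[25, 30, 0], 3, 85]
    - [[25, 30, 0], 3, 85]
    - [[25, 30, 0], 3, 85]
    - [[20, 30, 0], 3, 85]
    - [[20, 30, 0], 3, 85]
    - [[6, 6, 0], 2, 85]
    - [[0, 0, 0], 0, 85]

```text
time: 3.3
eef_pos: [0.585, -0.0788, 0.3407]
tool_rot: [-2.589, -1.777, 0.0]
wrist_force: [-0.5, -0.6, -0.1]
grip_width: 0.0849
finger_force: 0.0
```

Run:
```python
from h import *
s=readout.get_state(); r=np.array(s["tool_rot"]); y=cv2.Rodrigues(r)[0][:,1]
print(s["eef_pos"],np.degrees(np.arctan2(y[1],y[0])),s["qpos"],s["time"])
```

```text
[ 0.58504891 -0.07878624  0.34065858] -21.064803873361456 [ 0.49656875  0.43453204 -0.65763896  1.39175578  0.26303904  1.40427289
 -0.5269483 ] 3.3
```

move_arm:
  rows:
    - [[0, -2, -20], 0, 70]
    - [[0, 0, -30], 0, 70]
    - [[0, 0, -30], 0, 70]
    - [[0, 0, -30], 0, 70]
    - [[0, 0, -20], 0, 70]
    - [[0, 0, -15], 0, 70]
    - [[0, 0, -8], 0, 70]
    - [[0, 0, 0], 0, 70]
    - [[0, 0, 0], 0, 0]
    - [[0, 0, 0], 0, 0]
    - [[0, 0, 0], 0, 0]
    - [[0, 0, 0], 0, 0]
    - [[0, 0, 0], 0, 0]
    - [[0, 0, 0], 0, 0]
    - [[0, 0, 0], 0, 0]
    - [[0, 0, 0], 0, 0]
  squeeze: 60

```text
time: 4.9
eef_pos: [0.5849, -0.0825, 0.1885]
tool_rot: [2.593, 1.773, 0.001]
wrist_force: [-0.9, 0.3, 2.5]
grip_width: 0.0076
finger_force: 58.5
```

move_arm:
  rows:
    - [[0, 0, 3], 0, 0]
    - [[0, 0, 6], 0, 0]
    - [[0, 0, 8], 0, 0]
    - [[0, 0, 10], 0, 0]
    - [[0, 0, 8], 0, 0]
    - [[0, 0, 4], 0, 0]
    - [[0, 0, 0], 0, 0]
    - [[0, 0, 0], 0, 0]

```text
time: 5.7
eef_pos: [0.5846, -0.0826, 0.2272]
tool_rot: [-2.594, -1.773, 0.0]
wrist_force: [0.3, 0.4, -3.4]
grip_width: 0.0081
finger_force: 58.5
```

Run:
```python
from h import *
c=imaging.camera("side"); save(c,"side1.png"); print(readout.get_state()["wrist_force"])
```

```text
[-0.06004563 -0.81360625 -2.86222553]
```

View pics/side1.png

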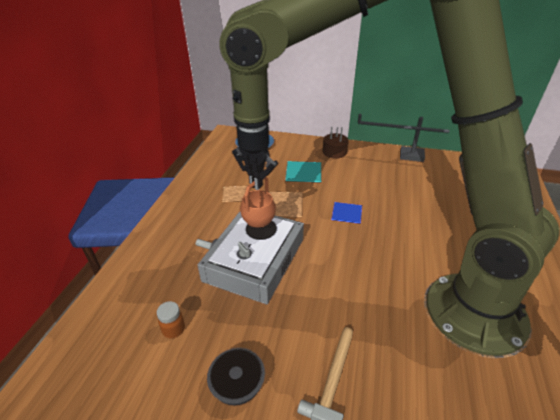

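The side view shows the pot (257,208) hanging level in the gripper, with the dark pad visible beneath it.

move_arm:
  rows:
    - [[0, -4, 2], 0, 0]
    - [[-1, -8, 2], 0, 0]
    - [[-1, -13, 2], 0, 0]
    - [[-1, -18, 2], 0, 0]
    - [[-1, -20, 0], 0, 0]
    - [[-1, -20, 0], 0, 0]
    - [[-2, -20, 0], 0, 0]
    - [[-1, -20, 0], 0, 0]
    - [[-1, -20, 0], 0, 0]
    - [[-1, -20, 0], 0, 0]
    - [[-1, -20, 0], 0, 0]
    - [[-1, -16, 0], 0, 0]
    - [[-1, -12, 0], 0, 0]
    - [[-1, -7, 0], 0, 0]
    - [[-1, -4, -4], 0, 0]
    - [[0, 0, -8], 0, 0]
    - [[0, 0, -12], 0, 0]
    - [[0, 0, -15], 0, 0]
    - [[0, 0, -15], 0, 0]
    - [[0, 0, -15], 0, 0]

```text
time: 7.75
eef_pos: [0.5696, -0.3032, 0.1647]
tool_rot: [-2.591, -1.774, 0.0]
wrist_force: [-0.5, -0.1, -3.4]
grip_width: 0.0078
finger_force: 58.5
```

move_arm:
  rows:
    - [[0, 0, -12], 0, 0]
    - [[0, 0, -10], 0, 0]
    - [[0, 0, -8], 0, 0]
    - [[0, 0, -5], 0, 0]
    - [[0, 0, -4], 0, 0]
    - [[0, 0, -2], 0, 0]
    - [[0, 0, 0], 0, 0]
    - [[0, 0, 0], 0, 0]

```text
time: 8.55
eef_pos: [0.5699, -0.3046, 0.1256]
tool_rot: [2.593, 1.773, 0.0]
wrist_force: [0.2, -0.2, -3.8]
grip_width: 0.008
finger_force: 58.4
```

move_arm:
  rows:
    - [[0, 0, -4], 0, 0]
    - [[0, 0, -4], 0, 0]
    - [[0, 0, -2], 0, 0]
    - [[0, 0, -1], 0, 0]
    - [[0, 0, -1], 0, 0]
    - [[0, 0, 0], 0, 0]

```text
time: 9.15
eef_pos: [0.5697, -0.3045, 0.1132]
tool_rot: [-2.593, -1.773, 0.0]
wrist_force: [0.2, 0.6, -3.0]
grip_width: 0.0078
finger_force: 58.5
```

Run:
```python
from h import *
c=imaging.camera("side"); cv2.imwrite("pics/side2.png",cv2.resize(c["frame"][150:260,200:350,::-1],None,fx=5,fy=5,interpolation=cv2.INTER_CUBIC)); print(readout.get_state()["wrist_force"])
```

```text
[ 0.93861317 -0.53975367 -3.20822298]
```

View pics/side2.png

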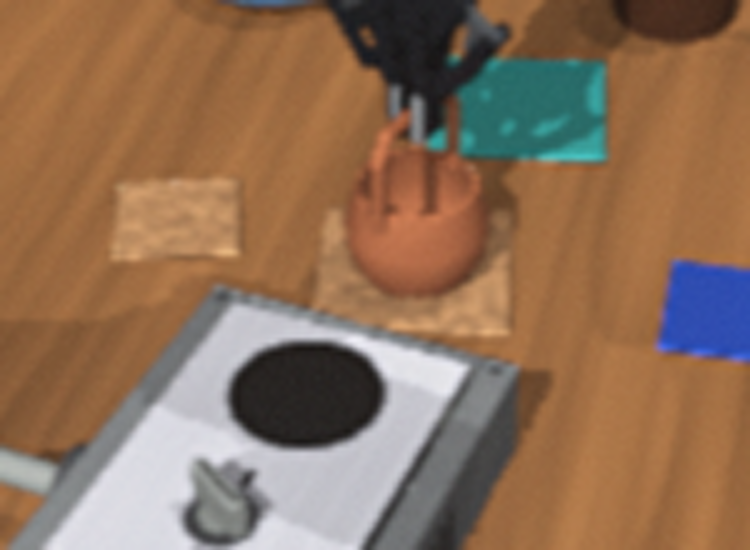

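The crop shows the pot upright over the middle of the larger cork mat (415,250), but not yet resting on it. I'll lower it in 1 mm steps.

move_arm:
  rows:
    - [[0, 0, -1], 0, 0]
    - [[0, 0, -1], 0, 0]
    - [[0, 0, 0], 0, 0]
    - [[0, 0, 0], 0, 0]

```text
time: 9.6
eef_pos: [0.5703, -0.3047, 0.113]
tool_rot: [2.592, 1.772, 0.001]
wrist_force: [-1.9, 0.2, 7.5]
grip_width: 0.0078
finger_force: 59.5
```

move_arm:
  rows:
    - [[0, 0, 1], 0, 0]
    - [[0, 0, 0], 0, 10]
    - [[0, 0, 0], 0, 20]
    - [[0, 0, 0], 0, 40]
    - [[0, 0, 0], 0, 60]
    - [[0, 0, 0], 0, 70]
    - [[0, 0, 0], 0, 70]
    - [[0, 0, 0], 0, 70]
    - [[0, 0, 5], 0, 70]
    - [[0, 0, 15], 0, 70]
    - [[0, 0, 30], 0, 70]
    - [[0, 0, 40], 0, 70]
    - [[0, 0, 30], 0, 70]
    - [[0, 0, 0], 0, 70]

```text
time: 11.0
eef_pos: [0.5722, -0.3046, 0.2387]
tool_rot: [2.587, 1.769, 0.008]
wrist_force: [0.5, -0.0, -0.2]
grip_width: 0.0701
finger_force: 0.0
```

Run:
```python
from h import *
for n in ("side","top"):
    c=imaging.camera(n); W=cloud(c)
    if n=="side": cv2.imwrite("pics/side3.png",cv2.resize(c["frame"][150:270,200:350,::-1],None,fx=5,fy=5,interpolation=cv2.INTER_CUBIC))
    def box(x0,x1,y0,y1,z0,z1): 
        return W[(W[...,0]>x0)&(W[...,0]<x1)&(W[...,1]>y0)&(W[...,1]<y1)&(W[...,2]>z0)&(W[...,2]<z1)]
    for l,P in (("bar",box(.5,.64,-.38,-.24,.122,.142)),("wing",box(.5,.68,0,.08,.098,.112))):
        if len(P)>5:
            r=cv2.minAreaRect(P[:,:2].astype(np.float32)); print(n,l,len(P),np.round(r[0],4),np.round(r[1],3),r[2],P[:,2].max(), np.median(P[:,2]))
```

```text
side bar 67 [ 0.5713 -0.2992] [0.081 0.01 ] 69.00498962402344 0.13815022123944948 0.13332862095655107
side wing 66 [0.595  0.0185] [0.012 0.043] 47.3635368347168 0.11034089652945755 0.10517717669712233
top bar 68 [ 0.5731 -0.2981] [0.066 0.011] 68.01297760009766 0.14127698993715357 0.1342509753090504
top wing 59 [0.5971 0.0166] [0.011 0.042] 47.523414611816406 0.11070820633820856 0.10527398430929356
```

View pics/side3.png

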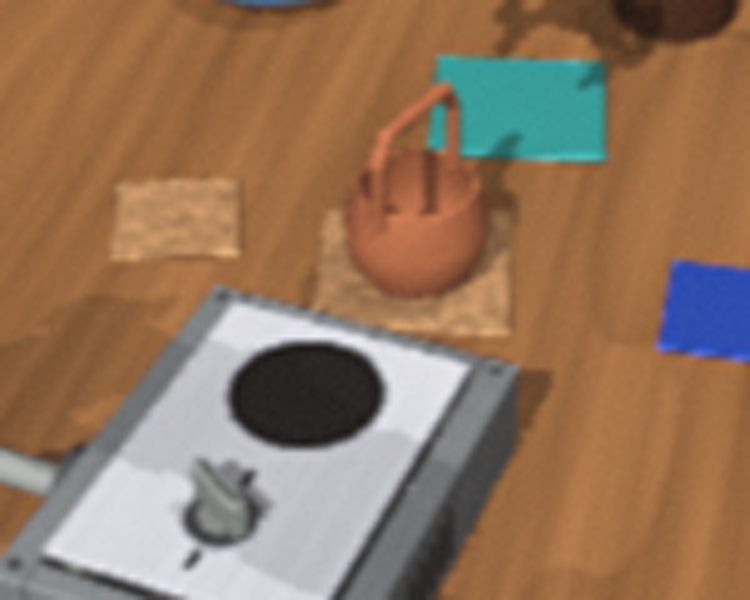

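The pot stands upright on the middle of the cork mat, with nothing touching it. The wing is at crop (220,500) and its index marks at (247,478) and (192,558). Next is the wing.

move_arm:
  rows:
    - [[0, 5, 10], 2, 50]
    - [[1, 12, 0], 4, 50]
    - [[2, 20, 0], 4, 50]
    - [[2, 25, 0], 5, 50]
    - [[2, 30, 0], 6, 50]
    - [[2, 30, 0], 6, 50]
    - [[2, 30, 0], 6, 50]
    - [[2, 30, 0], 6, 50]
    - [[2, 30, 0], 6, 50]
    - [[2, 30, 0], 6, 50]
    - [[2, 30, 0], 6, 50]
    - [[2, 25, 0], 5, 50]
    - [[2, 15, 0], 4, 50]
    - [[1, 7, 0], 2, 50]
    - [[0, 3, 0], 1, 50]
    - [[0, 0, -20], 0, 50]
    - [[0, 0, -30], 0, 50]
    - [[0, 0, -30], 0, 50]
    - [[0, 0, -20], 0, 50]
    - [[0, 0, 0], 0, 50]

```text
time: 13.1
eef_pos: [0.5919, 0.0158, 0.1394]
tool_rot: [-1.134, -2.925, 0.005]
wrist_force: [-0.4, 0.0, 0.0]
grip_width: 0.05
finger_force: 0.0
```

Run:
```python
from h import *
s=readout.get_state(); r=np.array(s["tool_rot"]); R=cv2.Rodrigues(r)[0]; y=R[:,1]
print(s["eef_pos"],np.degrees(np.arctan2(y[1],y[0])),R[:,2],np.round(s["qpos"],2),s["time"])
c=imaging.camera("side"); cv2.imwrite("pics/side4.png",cv2.resize(c["frame"][170:300,190:340,::-1],None,fx=4.5,fy=4.5,interpolation=cv2.INTER_CUBIC))
```

```text
[0.59189664 0.01576435 0.13940084] 47.63336845814596 [-0.00549373 -0.00110108 -0.9999843 ] [ 0.45  0.67 -0.88  1.71  0.58  1.06  0.21] 13.1
```

View pics/side4.png

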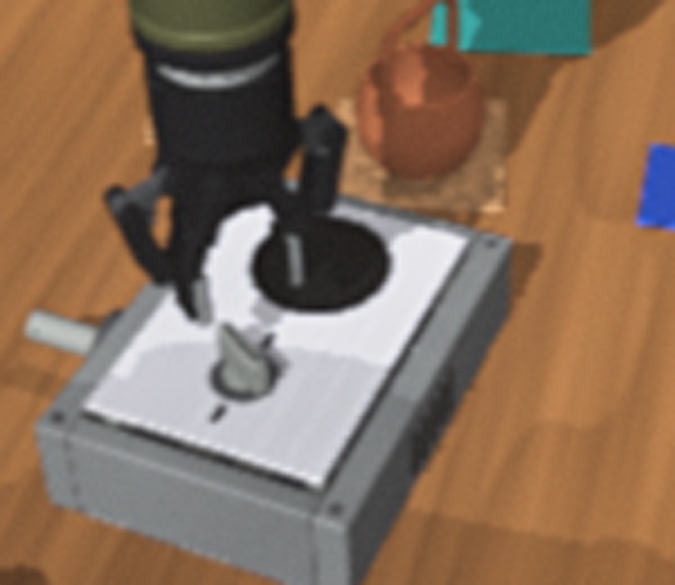

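The two fingers, at (198,305) and (295,265), straddle the wing at (245,360). The pot is undisturbed on the mat.

move_arm:
  rows:
    - [[4, 1, -10], 0, 50]
    - [[0, 0, -17], 0, 50]
    - [[0, 0, -12], 0, 50]
    - [[0, 0, -7], 0, 50]
    - [[0, 0, 0], 0, 50]
    - [[0, 0, 0], 0, 0]
    - [[0, 0, 0], 0, 0]
    - [[0, 0, 0], 0, 0]
    - [[0, 0, 0], 0, 0]
    - [[0, 0, 0], 0, 0]
    - [[0, 0, 0], 0, 0]
    - [[0, 0, 0], 0, 0]
  squeeze: 40

```text
time: 14.35
eef_pos: [0.596, 0.0165, 0.0965]
tool_rot: [-1.134, -2.928, 0.007]
wrist_force: [-5.2, -4.8, 4.7]
grip_width: 0.0085
finger_force: 43.1
```

move_arm:
  rows:
    - [[0, 0, 2], -3, 0]
    - [[0, 0, 0], -6, 0]
    - [[0, 0, 0], -6, 0]
    - [[0, 0, 0], -6, 0]
    - [[0, 0, 0], -6, 0]
    - [[0, 0, 0], -6, 0]
    - [[0, 0, 0], -6, 0]
    - [[0, 0, 0], -6, 0]
    - [[0, 0, 0], -6, 0]
    - [[0, 0, 0], -5, 0]
    - [[0, 0, 0], -1, 0]
    - [[0, 0, 0], 0, 0]
    - [[0, 0, 0], 0, 0]

```text
time: 15.65
eef_pos: [0.5964, 0.0166, 0.0973]
tool_rot: [-2.393, -2.035, 0.006]
wrist_force: [-2.3, -4.5, -7.9]
grip_width: 0.0087
finger_force: 41.5
```

Run:
```python
from h import *
s=readout.get_state(); R=cv2.Rodrigues(np.array(s["tool_rot"]))[0]; y=R[:,1]
print(s["eef_pos"],np.degrees(np.arctan2(y[1],y[0])),R[:,2],s["wrist_force"],s["torque"],s["time"])
```

```text
[0.59637905 0.01662188 0.09734135] -9.227553311880389 [-0.00325389 -0.00241496 -0.99999179] [-2.27545247 -4.49671673 -7.88751865] [-1.15450696  0.33586911 -0.07371541] 15.65
```

Turned to -9°, across the box's y axis as intended. I'll release, lift and look.

move_arm:
  rows:
    - [[0, 0, 0], 0, 15]
    - [[0, 0, 0], 0, 30]
    - [[0, 0, 0], 0, 40]
    - [[0, 0, 0], 0, 40]
    - [[0, 0, 10], 0, 40]
    - [[0, 0, 20], 0, 40]
    - [[0, -15, 30], 0, 20]
    - [[-3, -30, 10], 0, 0]
    - [[-5, -30, 0], 0, 0]
    - [[-5, -20, 0], 0, 0]
    - [[-3, -8, 0], 0, 0]
    - [[0, 0, 0], 0, 0]

```text
time: 16.85
eef_pos: [0.5815, -0.0855, 0.1687]
tool_rot: [2.396, 2.032, -0.0]
wrist_force: [-0.0, -0.2, 0.4]
grip_width: 0.0004
finger_force: 0.0
```

Run:
```python
from h import *
c=imaging.camera("side"); W=cloud(c); print(readout.get_state()["wrist_force"])
cv2.imwrite("pics/side5.png",cv2.resize(c["frame"][170:300,190:340,::-1],None,fx=4.5,fy=4.5,interpolation=cv2.INTER_CUBIC))
def box(x0,x1,y0,y1,z0,z1): 
    return W[(W[...,0]>x0)&(W[...,0]<x1)&(W[...,1]>y0)&(W[...,1]<y1)&(W[...,2]>z0)&(W[...,2]<z1)]
P=box(.5,.68,-.02,.08,.098,.112); print(len(P),cv2.minAreaRect(P[:,:2].astype(np.float32)))
P=box(.42,.72,-.25,.2,.055,.074); print(cv2.minAreaRect(P[:,:2].astype(np.float32)))
P=box(.54,.62,-.12,.05,.07,.085); print(np.percentile(P[:,2],[10,50,90]))
```

```text
[-0.27228062  0.64553118  0.87932022]
62 ((0.5951364636421204, 0.016217820346355438), (0.046197883784770966, 0.01082967035472393), 83.73238372802734)
((0.5934469699859619, -0.03870159387588501), (0.2642163336277008, 0.21274903416633606), 81.2093276977539)
[0.07723306 0.07960756 0.082537  ]
```

View pics/side5.png

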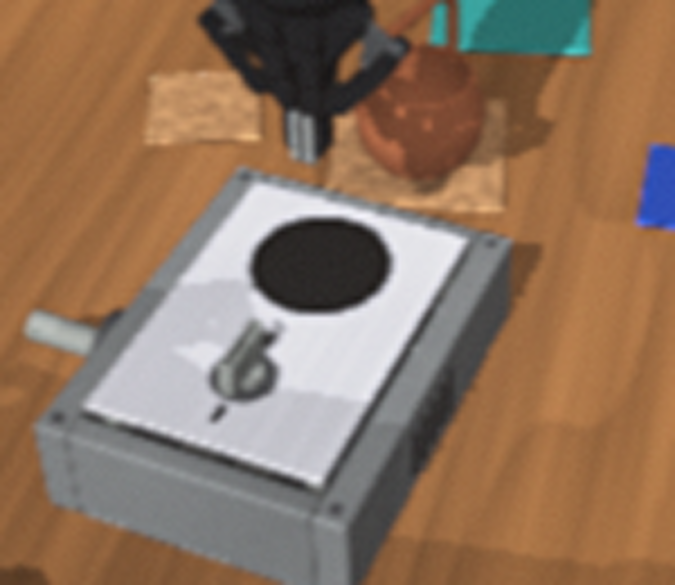

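The wing lies in line with the marks (83.7° against 81.2°). The closed fingers are above the pad, so I'll press.

move_arm:
  rows:
    - [[0, 0, -15], 0, 0]
    - [[0, 0, -25], 0, 0]
    - [[0, 0, -20], 0, 0]
    - [[0, 0, -12], 0, 0]
    - [[0, 0, -8], 0, 0]
    - [[0, 0, -5], 0, 0]
    - [[0, 0, -4], 0, 0]
    - [[0, 0, -3], 0, 0]
    - [[0, 0, -3], 0, 0]
    - [[0, 0, 0], 0, 0]
    - [[0, 0, 0], 0, 0]

```text
time: 18.0
eef_pos: [0.5821, -0.0838, 0.0747]
tool_rot: [2.393, 2.034, 0.002]
wrist_force: [-2.9, 1.7, 7.8]
grip_width: -0.0
finger_force: 4.1
```

move_arm:
  rows:
    - [[0, 0, -2], 0, 0]
    - [[0, 0, -1], 0, 0]
    - [[0, 0, -1], 0, 0]
    - [[0, 0, 0], 0, 0]
    - [[0, 0, 0], 0, 0]

```text
time: 18.5
eef_pos: [0.5823, -0.0838, 0.073]
tool_rot: [2.392, 2.033, 0.002]
wrist_force: [-9.1, 1.9, 27.9]
grip_width: 0.0002
finger_force: 14.0
```

move_arm:
  rows:
    - [[0, 0, 0], 0, 0]
    - [[0, 0, 0], 0, 0]
    - [[0, 0, 0], 0, 0]
    - [[0, 0, 0], 0, 0]
    - [[0, 0, 0], 0, 0]
    - [[0, 0, 0], 0, 0]

```text
time: 19.1
eef_pos: [0.5823, -0.0838, 0.073]
tool_rot: [2.392, 2.033, 0.002]
wrist_force: [-10.1, 1.0, 28.2]
grip_width: 0.0002
finger_force: 14.0
```

Run:
```python
from h import *
c=imaging.camera("side"); W=cloud(c); s=readout.get_state(); print(s["wrist_force"],s["eef_pos"])
def box(x0,x1,y0,y1,z0,z1): 
    return W[(W[...,0]>x0)&(W[...,0]<x1)&(W[...,1]>y0)&(W[...,1]<y1)&(W[...,2]>z0)&(W[...,2]<z1)]
P=box(.5,.68,-.01,.08,.090,.106); print(len(P),cv2.minAreaRect(P[:,:2].astype(np.float32)))
P=box(.5,.64,-.38,-.24,.122,.142); print(len(P),cv2.minAreaRect(P[:,:2].astype(np.float32)),P[:,2].max())
print("panel z",np.median(box(.54,.58,-.02,.05,.06,.085)[:,2]))
```

```text
[-9.03974095  1.95960098 28.24611592] [ 0.58226577 -0.08384459  0.07298406]
66 ((0.5959674119949341, 0.01661868952214718), (0.04457668587565422, 0.010316802188754082), 80.39076232910156)
65 ((0.5697486996650696, -0.30202680826187134), (0.08073700219392776, 0.010639454238116741), 69.60215759277344) 0.13791970265575146
panel z 0.07041662323849844
```

The panel is flush (z = 0.070), the wing is in line, the pot is on the mat, and the press holds at 28 N.

```bash
python3 -c "
from bench import order; print(order.job_done())"
```

```text
the job is handed in; nothing more can be done
None
```

I handed the job in with the pot released upright on the cork mat, the wing in line with the index marks, and the gripper holding the panel flush at about 28 N; no verdict came back.

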